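# Chuck the finishing stamp and sight it over the cover

## Robot

A 6-joint arm with a two-finger parallel gripper is mounted at the origin on the work surface. World frame = base frame: x ahead of the robot, y to its left, z up, the work surface at z = 0. Lengths are in m, angles in degrees, forces in N, time in s.
With the tool pointing down it reaches from about 0.375 to 0.825 m from the base axis. Payload 5.5 kg.
Tool frame: the origin (TCP) lies midway between the tips of the shut fingers; the grasp point (between the pads) lies 19 mm behind it (arm.grasp_offset is the distance from the TCP to the grasp point, in m); z points along the fingers, y is the line along which they close (so a half turn about z gives the same grasp; the last joint's range is limited). The gripper opens to 85 mm and grips with 20 to 120 N. Pads are 22 mm wide; open, the fingers measure 114 mm over their backs; the gripper's body (76 mm by 85 mm) begins 54 mm behind the grasp point. The pads swing forward as they close: fully open they stand 13 mm farther back than shut.
Start: joints at [-70.588, 17.962, -2.699, 69.339, 0, 90], TCP at [0.199, -0.566, 0.231] pointing down, gripper open.
Joint ranges: [-152.73, 152.73], [-39.44, 99.34], [-58.76, 71.6], [-118.89, 123.64], [-81.53, 83.1], [-180, 180]. Speed limits (degrees/s): [136.94, 136.94, 172.46, 180, 180, 180].

## Interface

Orientations are given as a 3x3 rotation matrix whose columns are the frame's x, y, z axes.
In Python, from workcell import arm gives the robot as it stands.
- The arm moves only by the tool jog_arm, called after "Call:" as name(argument=value, ...), one argument or row to a line, values as JSON. Schema: {"type":"object","properties":{"offsets":{"type":"array","items":{"type":"object","properties":{"wx":{"type":"number"},"wy":{"type":"number"},"wz":{"type":"number"},"tx":{"type":"number"},"ty":{"type":"number"},"tz":{"type":"number"},"jaw":{"type":"number"}},"additionalProperties":false,"required":["jaw"]},"minItems":1,"maxItems":12},"grip_force":{"type":"number"},"only":{"type":"string"},"quiet":{"type":"boolean"},"lines":{"type":"string"}},"required":["offsets"],"additionalProperties":false}. offsets is a list of rows, 1 to 12 of them, each an object with the fields wx, wy, wz (a rotation vector in a scale on which 1.0 is pi rad), tx, ty, tz (the shift in parts of the range, where 1.0 means 800 mm), jaw (the opening from 0.0 (shut) to 1.0 (fully open)); a field left out counts as zero (the opening has to be given); each row is the pose to reach, as a shift and turn from the pose commanded when the call began, along the tool's axes at that moment; what a row does not reach only later rows make up. A row lasts 1/10 s, in which the tool goes at most 0.05 m and 8.59 degrees, less where a joint would pass 70% of its speed; a pose out of reach is approached as far as the arm can. The fingers move at their own pace and stop on an object; grip_force is the grip in N (left out, the last holds). Time passes only in rows, so rows that do not move let the fingers close. The tool returns the time, the measured TCP pose, the force, the opening and the grip force at its end. only (a regular expression) keeps the lines of the reply that match it, lines (a string "A,B") keeps lines A to B, and quiet returns only ok. No shift or turn number may pass 1 either way. Input that does not fit is refused with a message, and nothing moves.
- arm.get_state(): the state, without advancing time (a new reading comes with each control period).
- arm.capture(name): name is "scene" or "top" or "wrist"; returns a dict with "image" (400x640x3 uint8, blue, green, red), "depth" (400x640 float32, m along the optical axis (not along the pixel's ray), 0 where there is no reading), "camera_matrix" (3x3 intrinsics, pixels), "R" (3x3) and "t" (3): a world point X has camera coordinates R X + t. Camera axes: x right, y down, z forward; pixel columns grow to the right and rows downward; lengths in m; the calibration is good to about 2 mm. A picture is of the moment at which its call begins.
- arm.hand_in(): hands the job in; it is judged then, once.
The state is a dict: "t": time; "joint_pos": joint angles; "qvel": joint speeds; "joint_torque": joint torques, N m; "position": TCP position; "tool_rot": TCP orientation; "force": force on the tool from outside, world axes, zero at the start; "ft_torque": the same for the moment, N m; "width": opening from 0.0 (shut) to 1.0 (fully open); "finger_force": force on a finger pad.
Only numpy, scipy, OpenCV 4.12 (cv2) and the standard library are available. Lean on these libraries where they do the work, as an engineer would, in place of code of your own. Each camera call takes 0.05 s, during which the arm holds its last target. There are 200 camera calls.

## Task

Pinch the wing on top of the chuck in its rest and turn it clockwise until the jaws hold the brass stamp tight, then lift chuck and stamp out together and carry them over the row of books, weight and jar to the book on the other side. Finish while still holding the chuck, with the stamp hovering level about half a centimetre above the cover, centred in the small lined frame with long side along long side, never touching the cover. Leave everything else where it is.

Things in the scene. Friction and masses are not known exactly. Their poses are not given: they have to be found in the camera images.
- rest: fixed dark wood rest on a 116 x 86 x 8 mm steel plate; two end walls (31 to 49 mm either side along its x, 64 mm high) carry the chuck's flange on ledges 58 mm above the table; 6 mm lips keep the chuck from turning (2 mm play); y sides open. Chuck and stamp lift straight out. Origin under its middle, axes as the chuck's at the start
- chuck: loose hand chuck (0.35 kg with sleeve and jaws) in the rest. Steel flange 80 (its x) x 46 (its y) x 10 mm; origin at the middle of the flange's underside, z up. Two jaws hang 27 mm below it round the stamp's shank and close along x; a round neck on top carries the wing sleeve
- wing (a point): grip point of the wing sleeve on the chuck's axis, 41 mm above the flange's underside: an upright flat steel bar 46 long (this point's x), 12 thick (its y), top 9 mm above this point, bottom 23 mm below it, on a neck 28 mm across; flange top 31 mm below this point. Pinch its 12 mm thickness from above, both to turn and to carry, without letting go
- sleeve (a joint): turn of the wing sleeve in the chuck, rad, growing clockwise from above; starts at 0 to 0.2, stop at 1.45. Bar's yaw = chuck's yaw + 1.31 - value. Jaws touch the shank at 1.0, then grip harder the further it goes (6 N at 1.2, 13 N at the stop); tight beyond 1.25. Stiff (0.12 to 0.2 Nm), stays where left
- stamp: loose brass stamp, 0.12 kg: flat die 56 (its x) x 32 (its y) x 12 mm with a 10 mm square shank 36 mm tall, standing in the rest between the open jaws, long side along the chuck's x. Origin at the middle of the die's underside (its face), z up; on the chuck's axis, 50 mm below the chuck's origin and 91 mm below wing, also once gripped
- book: closed book fixed flat on the table, 170 (its x) x 120 (its y) x 38 mm, brown cover, origin under its middle
- panel (a point): middle of the rectangular thin-lined frame on the book's cover, on the cover's surface (38 mm above the table, 20 mm from the book's middle along its x); the frame measures 70 along this point's x and 46 mm along its y inside; z up. The die, 56 x 32, goes long side along long side, either way round
- books: stack of three closed books, about 170 x 115 mm, 90 mm high, long side along its x; origin under its middle. In the row between chuck and book. Bystander
- weight: flared dark cast-iron hand weight, foot 60 mm across, 104 mm high, origin under its middle. In the row. Bystander
- jar: amber glass jar with white cap, 58 mm across, 88 mm high, origin under its middle. In the row. Bystander
- spool: thread spool, 44 mm across, 57 mm high, standing, origin under its middle. Bystander
- brush: flat brush lying on the table, 200 mm long along its x. Bystander
- folder: white folding bone lying flat, 150 x 22 x 5 mm. Bystander
- brushpot: white pot, 72 mm across and 85 mm high, with three thin brushes up to 165 mm high, origin under its middle. Bystander
Not all that is in view belongs to the job. What is shaped like the chuck but pink or turquoise is not meant.

How it is judged:
By the outcome, as a careful person would: the job done as asked, in the order asked, and still so for the second after the job is handed in, while the arm keeps its last pose, push and grip.
It also fails if it takes over 45 s, if anything falls off the work surface, if the arm or the gripper's body presses on something with over 40 N, if the wrist force passes 120 N, or if a joint passes its speed limit or range.

## Working session

There is one attempt and no reset: what is moved stays moved. The work goes in short steps, Python scripts to look and compute and a tool call to move; the robot and the scene stay as the last step left them, time stands still between calls to the robot, and variables do not carry over. Pictures are saved under pics/ and viewed, at most 10 in all, crops included, and the job is handed in when it is done.

```bash
mkdir -p pics; python3 - <<'E'
from workcell import arm
import cv2,pickle
d={n:arm.capture(n) for n in("scene","top","wrist")}
pickle.dump(d,open('c0.pkl','wb'))
for n in d: cv2.imwrite(f'pics/{n}0.png',d[n]["image"])
s=arm.get_state();print(s);print(arm.grasp_offset)
for n in d: print(n,d[n]['camera_matrix'].tolist(),(-d[n]['R'].T@d[n]['t']).tolist())
E
```

```text
{'t': 0.15, 'joint_pos': array([-7.05882178e+01,  1.79960215e+01, -2.74049435e+00,  6.93401922e+01,
       -3.87079098e-04,  9.00003957e+01]), 'qvel': array([-0.00207925, -0.04890888,  0.17535522,  0.02991508, -0.01831055,
       -0.09982875]), 'joint_torque': array([-5.97488088e-04, -5.40043688e+01,  3.40060651e+01,  1.32168992e-02,
       -7.70565453e-05,  1.71620866e-05]), 'position': array([ 0.19926378, -0.56547571,  0.23062512]), 'tool_rot': array([[ 9.43156625e-01,  3.32348276e-01, -4.51331171e-04],
       [ 3.32348583e-01, -9.43155783e-01,  1.26045654e-03],
       [-6.76504498e-06, -1.33880721e-03, -9.99999104e-01]]), 'force': array([1.32835084, 0.11179446, 0.3871974 ]), 'ft_torque': array([ 0.00404911, -0.04150749, -0.00807895]), 'finger_force': 0.0, 'width': 1.0038635080549414}
0.0187
scene [[472.9471647369723, 0.0, 312.17221186999427], [0.0, 472.9471647369723, 194.38775460043013], [0.0, 0.0, 1.0]] [1.4212551756572238, 0.7203742831127022, 0.8754511440163675]
top [[475.4652810208405, 0.0, 319.53969443833694], [0.0, 475.4652810208405, 199.75077553462083], [0.0, 0.0, 1.0]] [0.3797402330080043, -0.0148329498699239, 1.4295206604345048]
wrist [[342.09127931706263, 0.0, 318.2756037882755], [0.0, 342.09127931706263, 198.00155123611293], [0.0, 0.0, 1.0]] [0.27108345869564543, -0.5405678608975758, 0.3741054450796939]
```

View pics/top0.png

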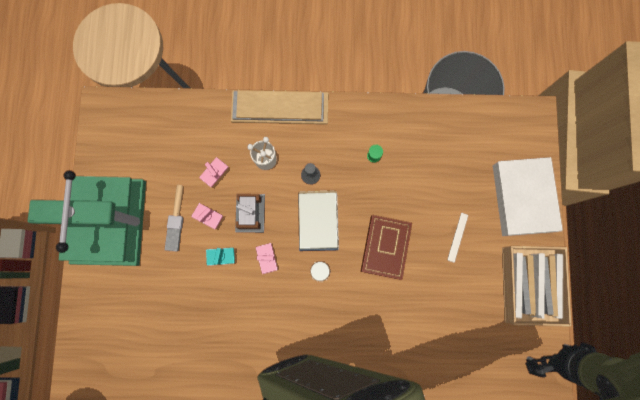

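View pics/scene0.png

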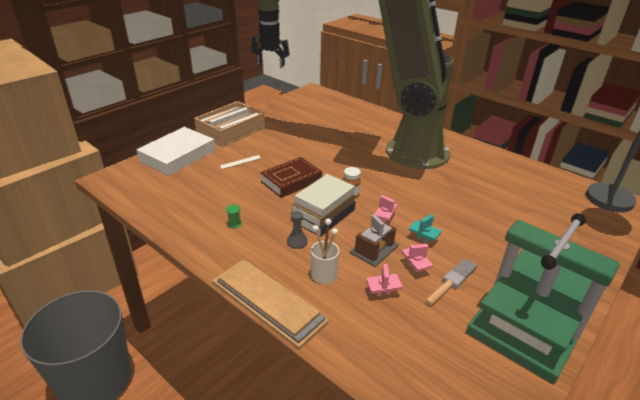

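The top view shows the grey chuck in its rest at about (248,211), the row (weight 311,173; books 318,221; jar 320,271), and the brown book at (387,246) with its frame at about (389,240). The pink and turquoise decoys surround the rest. Next I'll enlarge the top view.

```bash
python3 - <<'E'
import pickle,cv2,numpy as np
d=pickle.load(open('c0.pkl','rb'))['top'];im=d['image']
a=cv2.resize(im[186:238,222:274],None,fx=7.5,fy=7.5,interpolation=cv2.INTER_CUBIC)
b=cv2.resize(im[210:284,355:417],(327,390),interpolation=cv2.INTER_CUBIC)
cv2.imwrite('pics/crop.png',np.hstack([a,b]))
print(d['R'].round(3).tolist())
print((d['depth'][200:222:3,236:262:3]).round(3))
E
```

```text
[[0.022, -1.0, 0.002], [-0.988, -0.022, -0.153], [0.153, 0.001, -0.988]]
[[1.438 1.374 1.377 1.374 1.379 1.386 1.38  1.393 1.43 ]
 [1.439 1.375 1.378 1.38  1.384 1.378 1.374 1.436 1.436]
 [1.437 1.336 1.336 1.335 1.369 1.374 1.372 1.436 1.438]
 [1.427 1.373 1.333 1.333 1.337 1.338 1.375 1.433 1.43 ]
 [1.435 1.371 1.358 1.364 1.341 1.33  1.372 1.432 1.429]
 [1.431 1.373 1.374 1.375 1.376 1.367 1.375 1.428 1.433]
 [1.433 1.368 1.372 1.373 1.376 1.371 1.369 1.428 1.425]
 [1.374 1.364 1.369 1.368 1.371 1.369 1.367 1.369 1.431]]
```

View pics/crop.png

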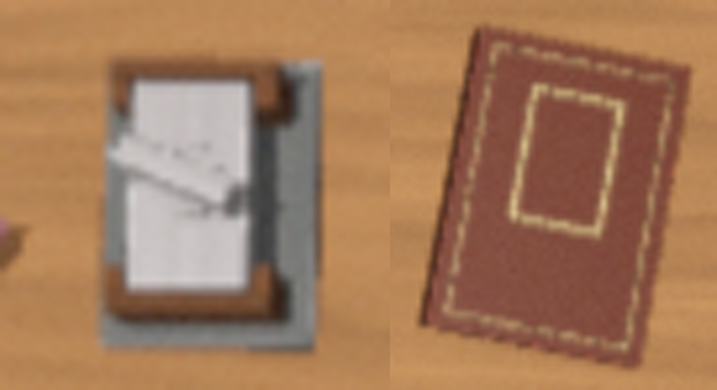

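The crop shows the flange corners at about (130,78), (253,78), (250,292), (125,292), the bar running upper-left to lower-right, and the frame corners at about (536,88), (625,102), (598,236), (511,219).

```bash
cat > h.py <<'E'
import numpy as np,cv2
def ray(d,uv,z):
    uv=np.atleast_2d(np.float64(uv));p=np.c_[uv,np.ones(len(uv))]@np.linalg.inv(d['camera_matrix']).T@d['R']
    c=-d['R'].T@d['t'];return c+p*((z-c[2])/p[:,2])[:,None]
def proj(d,X):
    q=(np.atleast_2d(X)@d['R'].T+d['t'])@d['camera_matrix'].T;return q[:,:2]/q[:,2:]
def rectinfo(P):  # 4 corners in order -> centre, sides, yaw of long side
    P=np.array(P)[:,:2];e=np.roll(P,-1,0)-P;a=(e[0]-e[2])/2;b=(e[1]-e[3])/2
    if np.linalg.norm(a)<np.linalg.norm(b):a,b=b,a
    return P.mean(0).round(4),np.linalg.norm(a).round(4),np.linalg.norm(b).round(4),(np.degrees(np.arctan2(a[1],a[0]))%180).round(2)
E
python3 - <<'E'
from h import *
import pickle
d=pickle.load(open('c0.pkl','rb'))['top']
a=np.array([(130,78),(253,78),(250,292),(125,292)])/7.5+[222,186]-.43
print('flange',rectinfo(ray(d,a,.068)))
b=np.array([(116,148),(238,200)])/7.5+[222,186]-.43
w=ray(d,b,.108);print('bar',w,w.mean(0),np.degrees(np.arctan2(*(w[0]-w[1])[[1,0]])))
c=(np.array([(536,88),(625,102),(598,236),(511,219)])-[390,0])/[327/62,390/74]+[355,210]-.4
print('frame',rectinfo(ray(d,c,.038)))
c=(np.array([(475,25),(690,68),(638,365),(422,325)])-[390,0])/[327/62,390/74]+[355,210]-.4
print('book',rectinfo(ray(d,c,.038)))
for n,p,z in(('weight',(311,166),.104),('books',(318,221),.09),('jar',(320,270),.088),('pot',(264,150),.085),('brush tip',(265,140),.165)):print(n,ray(d,p,z))
E
```

```text
flange (array([0.556 , 0.1962]), np.float64(0.0831), np.float64(0.0477), np.float64(1.52))
bar [[0.56398879 0.21811761 0.108     ]
 [0.54538864 0.171644   0.108     ]] [0.55468872 0.19488081 0.108     ] 68.18720929549094
frame (array([ 0.4806, -0.2164]), np.float64(0.0752), np.float64(0.0494), np.float64(168.91))
book (array([ 0.462 , -0.2102]), np.float64(0.1679), np.float64(0.121), np.float64(170.05))
weight [[0.68232474 0.0134239  0.104     ]]
books [[ 0.52666108 -0.00997509  0.09      ]]
jar [[ 0.38957971 -0.0185888   0.088     ]]
pot [[0.73124323 0.15163623 0.085     ]]
brush tip [[0.73860104 0.14010395 0.165     ]]
```

The rows are not in the units I measure in: shifts go in shares of 800 mm and turns go in shares of pi rad. I convert before sending: -0.6 m / 0.8 = -0.75, 0.59 m / 0.8 = 0.7375, -48.6 degrees / 180 = -0.27.

Call:
jog_arm(
  offsets=[
    {"wz": -0.27,"tx": 0.7375,"ty": -0.75,"jaw": 1},
    {"wz": -0.27,"tx": 0.7375,"ty": -0.75,"jaw": 1},
    {"wz": -0.27,"tx": 0.7375,"ty": -0.75,"jaw": 1},
    {"wz": -0.27,"tx": 0.7375,"ty": -0.75,"jaw": 1},
    {"wz": -0.27,"tx": 0.7375,"ty": -0.75,"jaw": 1},
    {"wz": -0.27,"tx": 0.7375,"ty": -0.75,"jaw": 1},
    {"wz": -0.27,"tx": 0.7375,"ty": -0.75,"jaw": 1},
    {"wz": -0.27,"tx": 0.7375,"ty": -0.75,"jaw": 1},
    {"wz": -0.27,"tx": 0.7375,"ty": -0.75,"jaw": 1},
    {"wz": -0.27,"tx": 0.7375,"ty": -0.75,"jaw": 1},
    {"wz": -0.27,"tx": 0.7375,"ty": -0.75,"jaw": 1},
    {"wz": -0.27,"tx": 0.7375,"ty": -0.75,"jaw": 1},
  ],
)

```text
t: 1.35
position: [0.4544, -0.0205, 0.2314]
tool_rot: [[0.374, 0.927, 0.0], [0.927, -0.374, -0.0], [-0.0, 0.0, -1.0]]
force: [1.4, -0.8, -0.0]
width: 0.998
finger_force: 0.0
```

```bash
python3 -c "
from workcell import arm;s=arm.get_state();print(s['tool_rot'].round(4),s['joint_pos'])"
```

```text
[[ 3.742e-01  9.273e-01  4.000e-04]
 [ 9.273e-01 -3.742e-01 -2.000e-04]
 [-0.000e+00  4.000e-04 -1.000e+00]] [-2.57795514e+00  2.30833566e+00 -2.16254710e+01  6.60437603e+01
 -9.66143473e-03  1.09399219e+02]
```

In the tool's units: 0.239 m / 0.8 = 0.2988, 0.013 m / 0.8 = 0.0163, -100 degrees / 180 = -0.5556.

Call:
jog_arm(
  offsets=[
    {"wz": -0.5556,"tx": 0.2988,"ty": 0.0163,"jaw": 1},
    {"wz": -0.5556,"tx": 0.2988,"ty": 0.0163,"jaw": 1},
    {"wz": -0.5556,"tx": 0.2988,"ty": 0.0163,"jaw": 1},
    {"wz": -0.5556,"tx": 0.2988,"ty": 0.0163,"jaw": 1},
    {"wz": -0.5556,"tx": 0.2988,"ty": 0.0163,"jaw": 1},
    {"wz": -0.5556,"tx": 0.2988,"ty": 0.0163,"jaw": 1},
    {"wz": -0.5556,"tx": 0.2988,"ty": 0.0163,"jaw": 1},
    {"wz": -0.5556,"tx": 0.2988,"ty": 0.0163,"jaw": 1},
    {"wz": -0.5556,"tx": 0.2988,"ty": 0.0163,"jaw": 1},
    {"wz": -0.5556,"tx": 0.2988,"ty": 0.0163,"jaw": 1},
    {"wz": -0.5556,"tx": 0.2988,"ty": 0.0163,"jaw": 1},
    {"wz": -0.5556,"tx": 0.2988,"ty": 0.0163,"jaw": 1},
  ],
)

```text
t: 2.55
position: [0.5553, 0.1941, 0.2309]
tool_rot: [[-0.979, 0.203, -0.001], [0.203, 0.979, -0.0], [0.001, -0.0, -1.0]]
force: [0.1, 0.5, -0.3]
width: 1.004
finger_force: 0.0
```

Call:
jog_arm(
  offsets=[
    {"wz": -0.4444,"jaw": 1},
    {"wz": -0.4444,"jaw": 1},
    {"wz": -0.4444,"jaw": 1},
    {"wz": -0.4444,"jaw": 1},
    {"wz": -0.4444,"jaw": 1},
    {"wz": -0.4444,"jaw": 1},
    {"wz": -0.4444,"jaw": 1},
    {"wz": -0.4444,"jaw": 1},
    {"wz": -0.4444,"jaw": 1},
    {"wz": -0.4444,"jaw": 1},
    {"wz": -0.4444,"jaw": 1},
    {"wz": -0.4444,"jaw": 1},
  ],
)

```text
t: 3.75
position: [0.5554, 0.1941, 0.2311]
tool_rot: [[-0.376, -0.927, -0.0], [-0.927, 0.376, -0.0], [0.0, 0.0, -1.0]]
force: [-0.6, 0.4, -0.5]
width: 1.0
finger_force: 0.0
```

```bash
python3 - <<'E'
from workcell import arm
import cv2,pickle
s=arm.get_state();print(s['tool_rot'].round(4),s['joint_pos'].round(1))
w=arm.capture('wrist');pickle.dump(w,open('c1.pkl','wb'));cv2.imwrite('pics/w1.png',w['image'])
E
```

```text
[[-3.757e-01 -9.268e-01 -4.000e-04]
 [-9.268e-01  3.757e-01 -1.000e-04]
 [ 3.000e-04  3.000e-04 -1.000e+00]] [ 19.3  16.7  -4.4  68.9  -0.  -48.7]
```

View pics/w1.png

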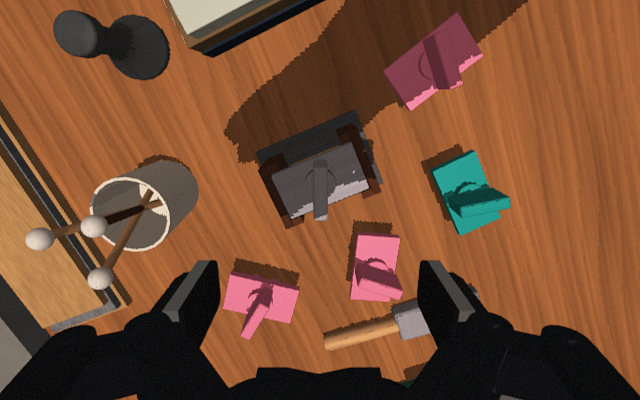

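The wrist view shows the grey chuck at about (320,185). Its bar is nearly vertical in the image at (320,190), as expected. I'll zoom in on it.

```bash
python3 - <<'E'
import pickle,cv2,numpy as np
from h import *
d=pickle.load(open('c1.pkl','rb'))
im=cv2.resize(d['image'][100:240,245:395],(750,700)[:2] and (642,600),interpolation=cv2.INTER_CUBIC)
im=cv2.convertScaleAbs(im,alpha=1.8,beta=10)
for uv,in proj(d,[[.5554,.1941,.108]])[:,None]: print(uv,(uv-[245,100])*4.28)
cv2.imwrite('pics/w1c.png',im)
E
```

```text
[317.28877418 190.49618676] [309.3959535  387.32367934]
```

View pics/w1c.png

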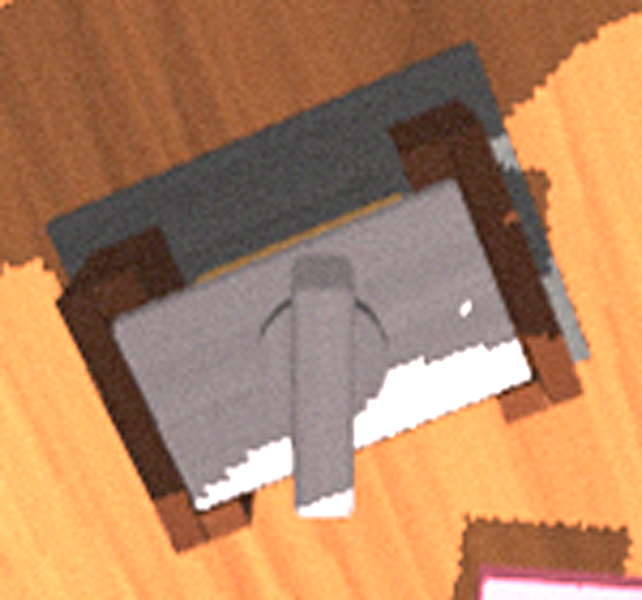

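The zoom shows the bar's top face at about (293,287), (353,287), (355,516), (297,518), and the flange corners at (113,322), (460,180), (532,380), (198,510).

```bash
python3 - <<'E'
import pickle
from h import *
d=pickle.load(open('c1.pkl','rb'))
f=lambda P:(np.array(P)+.5)/[4.28,4.286]+[245,100]-.5
b=rectinfo(ray(d,f([(293,287),(353,287),(355,516),(297,518)]),.108));print('bar',b)
print('fl',rectinfo(ray(d,f([(113,322),(460,180),(532,380),(198,510)]),.068)))
R=np.array([[-.3757,-.9268,0],[-.9268,.3757,0],[0,0,-1]]);p=np.array([.5554,.1941])
print('tool delta',R.T@np.r_[b[0]-p,.0803-.2311])
E
```

```text
bar (array([0.5542, 0.1979]), np.float64(0.0457), np.float64(0.0112), np.float64(68.81))
fl (array([0.554 , 0.1979]), np.float64(0.0796), np.float64(0.0465), np.float64(0.37))
tool delta [-0.003071    0.00253982  0.1508    ]
```

In the tool's units: 0.15 m / 0.8 = 0.1875, 0.142 m / 0.8 = 0.1775, -0.8 degrees / 180 = -0.0044.

Call:
jog_arm(
  offsets=[
    {"wz": -0.0044,"tx": -0.0038,"ty": 0.0031,"tz": 0.05,"jaw": 0.5},
    {"wz": -0.0044,"tx": -0.0038,"ty": 0.0031,"tz": 0.1,"jaw": 0.5},
    {"wz": -0.0044,"tx": -0.0038,"ty": 0.0031,"tz": 0.1375,"jaw": 0.5},
    {"wz": -0.0044,"tx": -0.0038,"ty": 0.0031,"tz": 0.1625,"jaw": 0.5},
    {"wz": -0.0044,"tx": -0.0038,"ty": 0.0031,"tz": 0.1775,"jaw": 0.5},
    {"wz": -0.0044,"tx": -0.0038,"ty": 0.0031,"tz": 0.1875,"jaw": 0.5},
    {"wz": -0.0044,"tx": -0.0038,"ty": 0.0031,"tz": 0.1875,"jaw": 0.5},
    {"wz": -0.0044,"tx": -0.0038,"ty": 0.0031,"tz": 0.1875,"jaw": 0.5},
  ],
  grip_force=80,
)

```text
t: 4.6
position: [0.5551, 0.1982, 0.0822]
tool_rot: [[-0.362, -0.932, 0.001], [-0.932, 0.362, 0.001], [-0.001, -0.001, -1.0]]
force: [0.4, 0.4, -0.2]
width: 0.501
finger_force: 0.0
```

Call:
jog_arm(
  offsets=[
    {"jaw": 0},
    {"jaw": 0},
    {"jaw": 0},
    {"jaw": 0},
    {"jaw": 0},
    {"jaw": 0},
    {"jaw": 0},
    {"jaw": 0},
  ],
  grip_force=80,
)

```text
t: 5.4
position: [0.5552, 0.1981, 0.0825]
tool_rot: [[-0.362, -0.932, 0.002], [-0.932, 0.362, 0.001], [-0.001, -0.002, -1.0]]
force: [-0.0, -0.6, 4.8]
width: 0.123
finger_force: 78.4
```

In the tool's units: 50 degrees / 180 = 0.2778.

Call:
jog_arm(
  offsets=[
    {"wz": 0.0278,"jaw": 0},
    {"wz": 0.0556,"jaw": 0},
    {"wz": 0.0833,"jaw": 0},
    {"wz": 0.1111,"jaw": 0},
    {"wz": 0.1389,"jaw": 0},
    {"wz": 0.1667,"jaw": 0},
    {"wz": 0.1944,"jaw": 0},
    {"wz": 0.2222,"jaw": 0},
    {"wz": 0.25,"jaw": 0},
    {"wz": 0.2778,"jaw": 0},
    {"wz": 0.2778,"jaw": 0},
  ],
)

```text
t: 6.5
position: [0.555, 0.1983, 0.0825]
tool_rot: [[-0.947, -0.321, 0.002], [-0.321, 0.947, 0.001], [-0.002, 0.0, -1.0]]
force: [-1.0, -0.3, 6.5]
width: 0.127
finger_force: 78.6
```

Call:
jog_arm(
  offsets=[
    {"wz": 0.0278,"jaw": 0},
    {"wz": 0.0556,"jaw": 0},
    {"wz": 0.0833,"jaw": 0},
    {"wz": 0.1111,"jaw": 0},
    {"wz": 0.1333,"jaw": 0},
    {"wz": 0.1333,"jaw": 0},
    {"wz": 0.1333,"jaw": 0},
  ],
)

```text
t: 7.2
position: [0.5551, 0.1984, 0.0825]
tool_rot: [[-0.996, 0.09, 0.002], [0.09, 0.996, 0.001], [-0.002, 0.001, -1.0]]
force: [-0.4, 0.9, 5.0]
width: 0.119
finger_force: 78.5
```

```bash
python3 - <<'E'
from workcell import arm
import cv2,pickle
s=arm.get_state();print(s['tool_rot'].round(4),s['ft_torque'],s['position'],s['joint_pos'].round(1))
w={n:arm.capture(n) for n in('wrist','top','scene')};pickle.dump(w,open('c2.pkl','wb'))
im=w['wrist']['image'];cv2.imwrite('pics/w2.png',cv2.convertScaleAbs(cv2.resize(im[140:400,140:480],(785,600),interpolation=cv2.INTER_CUBIC),alpha=1.6))
E
```

```text
[[-0.9959  0.0903  0.0018]
 [ 0.0903  0.9959  0.0012]
 [-0.0017  0.0014 -1.    ]] [ 0.09666209  0.19494972 -0.00437384] [0.55512165 0.19843693 0.08250188] [ 19.7  22.4 -16.7  50.7   0.   24.8]
```

View pics/w2.png

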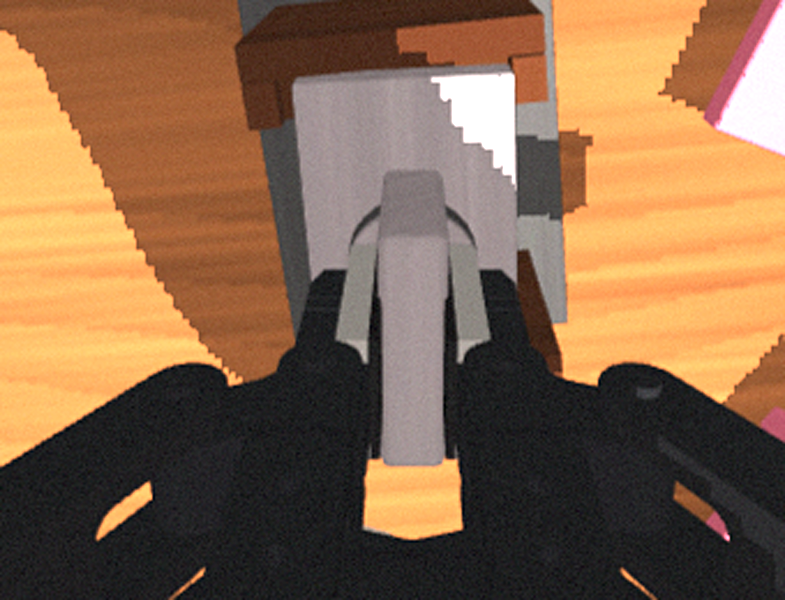

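The bar sits between the pads. The flange's far edge runs from (295,80) to (514,70), with its sides at about x=295–303 and x=515–517. Next I'll measure the chuck's yaw.

```bash
python3 - <<'E'
import pickle
from h import *
d=pickle.load(open('c2.pkl','rb'))['wrist']
f=lambda P:(np.array(P)+.5)/(785/340)+[140,140]-.5
g=lambda P,z:ray(d,f(P),z)[:,:2]
an=lambda a:np.degrees(np.arctan2(a[1],a[0]))
p=g([(295,80),(514,70)],.068);print('end',p,an(p[0]-p[1]),np.linalg.norm(p[0]-p[1]))
p=g([(297,110),(303,240)],.068);print('L',an(p[0]-p[1])); p=g([(515,100),(517,240)],.068);print('R',an(p[0]-p[1]))
p=g([(384,236),(387,455)],.108);q=g([(445,236),(443,455)],.108);print('bar',an(p[0]-p[1]),an(q[0]-q[1]),(p+q)/2)
E
```

```text
end [[0.51320921 0.17749037]
 [0.51515402 0.22238815]] -92.48029915933824 0.044939876610848625
L 174.87039674042543
R 177.9180454591432
bar 174.96013278881549 175.10899513329147 [[0.53174363 0.20029009]
 [0.57472837 0.19655555]]
```

In the tool's units: -0.15 m / 0.8 = -0.1875, -0.13 m / 0.8 = -0.1625, 2 degrees / 180 = 0.0111.

Call:
jog_arm(
  offsets=[
    {"wz": 0.0056,"jaw": 0},
    {"wz": 0.0111,"jaw": 0},
    {"wz": 0.0111,"jaw": 0},
    {"wz": 0.0111,"tz": -0.005,"jaw": 0},
    {"wz": 0.0111,"tz": -0.015,"jaw": 0},
    {"wz": 0.0111,"tz": -0.0313,"jaw": 0},
    {"wz": 0.0111,"tz": -0.0563,"jaw": 0},
    {"wz": 0.0111,"tz": -0.0875,"jaw": 0},
    {"wz": 0.0111,"tz": -0.125,"jaw": 0},
    {"wz": 0.0111,"tz": -0.1625,"jaw": 0},
    {"wz": 0.0111,"tz": -0.1875,"jaw": 0},
    {"wz": 0.0111,"tz": -0.1875,"jaw": 0},
  ],
  grip_force=80,
)

```text
t: 8.55
position: [0.5557, 0.1983, 0.2352]
tool_rot: [[-0.992, 0.125, 0.005], [0.125, 0.992, 0.002], [-0.005, 0.002, -1.0]]
force: [-0.6, 0.5, -4.7]
width: 0.124
finger_force: 78.6
```

```bash
python3 - <<'E'
from workcell import arm
import cv2,pickle
import numpy as np
s=arm.get_state();print(s['tool_rot'].round(4),s['ft_torque'],s['position'],s['joint_pos'].round(1))
w={n:arm.capture(n) for n in('wrist','top','scene')};pickle.dump(w,open('c3.pkl','wb'))
a=cv2.convertScaleAbs(cv2.resize(w['wrist']['image'][120:400,160:480],(400,350),interpolation=cv2.INTER_CUBIC),alpha=1.6)
b=cv2.resize(w['scene']['image'][130:270,300:460],(400,350),interpolation=cv2.INTER_CUBIC)
cv2.imwrite('pics/w3.png',np.hstack([a,b]))
E
```

```text
[[-0.9921  0.1253  0.0049]
 [ 0.1253  0.9921  0.0017]
 [-0.0047  0.0023 -1.    ]] [ 0.00876443 -0.03053888 -0.01443712] [0.55574396 0.19828928 0.23521474] [19.6 16.5 -4.1 69.1 -0.  26.8]
```

View pics/w3.png

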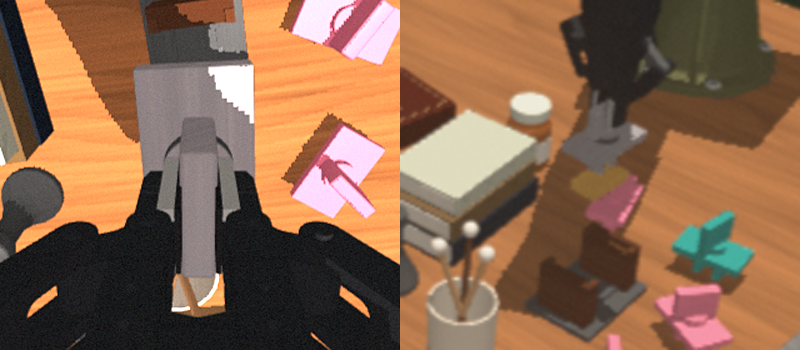

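The chuck and the brass die hang together from the gripper, clear of the rest, and the force reading is −4.7 N, which fits their combined weight. Now I'll carry them over the row to a spot where the wrist camera sees the frame.

In the tool's units: -0.389 m / 0.8 = -0.4863, -0.03 m / 0.8 = -0.0375, 6 degrees / 180 = 0.0333.

Call:
jog_arm(
  offsets=[
    {"tx": -0.005,"ty": -0.0188,"jaw": 0},
    {"tx": -0.015,"ty": -0.0563,"jaw": 0},
    {"wz": 0.0056,"tx": -0.025,"ty": -0.1063,"jaw": 0},
    {"wz": 0.0111,"tx": -0.0375,"ty": -0.1625,"jaw": 0},
    {"wz": 0.0167,"tx": -0.0525,"ty": -0.2188,"jaw": 0},
    {"wz": 0.0222,"tx": -0.0675,"ty": -0.275,"jaw": 0},
    {"wz": 0.0278,"tx": -0.08,"ty": -0.3313,"jaw": 0},
    {"wz": 0.0333,"tx": -0.0925,"ty": -0.3875,"jaw": 0},
    {"wz": 0.0333,"tx": -0.105,"ty": -0.4375,"jaw": 0},
    {"wz": 0.0333,"tx": -0.1125,"ty": -0.4688,"jaw": 0},
    {"wz": 0.0333,"tx": -0.1163,"ty": -0.4863,"jaw": 0},
    {"wz": 0.0333,"tx": -0.1163,"ty": -0.4863,"jaw": 0},
  ],
)

```text
t: 9.9
position: [0.5969, -0.2017, 0.2298]
tool_rot: [[-0.973, 0.231, -0.002], [0.231, 0.973, 0.0], [0.002, -0.0, -1.0]]
force: [-0.2, -0.7, -4.3]
width: 0.121
finger_force: 78.7
```

```bash
python3 - <<'E'
from workcell import arm
import cv2,pickle
import numpy as np
s=arm.get_state();print(s['tool_rot'].round(4),s['ft_torque'],s['position'],s['joint_pos'].round(1))
w={n:arm.capture(n) for n in('wrist','top','scene')};w['s']=s;pickle.dump(w,open('c4.pkl','wb'))
cv2.imwrite('pics/w4.png',cv2.convertScaleAbs(cv2.resize(w['wrist']['image'][:,120:520],(600,600),interpolation=cv2.INTER_CUBIC),alpha=1.6))
E
```

```text
[[-9.730e-01  2.309e-01 -2.500e-03]
 [ 2.309e-01  9.730e-01  2.000e-04]
 [ 2.500e-03 -3.000e-04 -1.000e+00]] [ 0.02508608 -0.03160685  0.10960713] [ 0.59687115 -0.2017473   0.229752  ] [-18.7  21.4   1.9  70.7  -0.   -5.3]
```

View pics/w4.png

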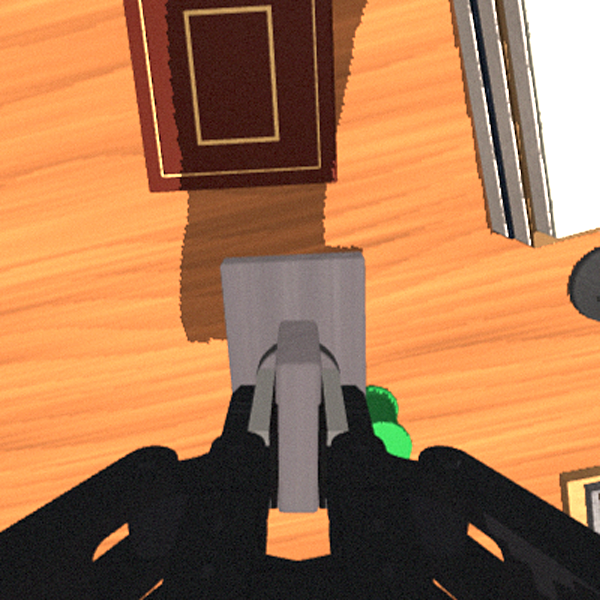

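The frame is fully visible with corners at about (184,12), (271,7), (278,138), (199,144). The flange's leading edge runs (222,267) to (363,258). I'll fit both accurately.

```bash
cat > m.py <<'E'
import pickle,sys
from h import *
def frame(d,box,z=.038):
    u0,v0,u1,v1=box;im=d['image'].astype(int)[v0:v1,u0:u1]
    m=(im[...,1]-0.45*im[...,2]>im[...,1].mean()*0+18).astype(np.uint8)
    n,l,st,_=cv2.connectedComponentsWithStats(m,connectivity=8)
    k=1+np.argmax(st[1:,2]*st[1:,3]);v,u=np.where(l==k)
    W=ray(d,np.c_[u+u0,v+v0],z)[:,:2]
    (c,s,_)=r=cv2.minAreaRect((W*1000).astype(np.float32));return rectinfo(cv2.boxPoints(r)/1000),len(u)
def flange(d,z):  # leading edge and sides in the wrist image
    g=cv2.GaussianBlur(cv2.cvtColor(d['image'],cv2.COLOR_BGR2HSV)[...,1],(3,3),0).astype(float)
    gy,gx=cv2.Sobel(g,-1,0,1),cv2.Sobel(g,-1,1,0)
    E={'end':[(u,160+np.argmin(gy[160:190,u])) for u in range(272,356)],
       'L':[(258+np.argmin(gx[v,258:285]),v) for v in range(185,250)],
       'R':[(350+np.argmax(gx[v,350:378]),v) for v in range(185,250)]}
    o={}
    for k,p in E.items():
        W=ray(d,p,z)[:,:2].astype(np.float32);vx,vy,x,y=cv2.fitLine(W,cv2.DIST_HUBER,0,.0005,.01).ravel();o[k]=(np.degrees(np.arctan2(vy,vx))%180,x,y)
    return o
E
python3 - <<'E'
from m import *
D=pickle.load(open('c4.pkl','rb'));d=D['wrist'];s=D['s']
print(frame(d,(232,0,312,106)))
z=s['position'][2]-.0145
o=flange(d,z);print({k:np.round(v,4) for k,v in o.items()})
yaw=np.degrees(np.arctan2(s['tool_rot'][1,0],s['tool_rot'][0,0]));print('toolx yaw',yaw)
f=lambda P:(np.array(P)+.5)/1.5+[120,0]-.5
print('manual frame',rectinfo(ray(d,f([(184,12),(271,7),(278,138),(199,144)]),.038)))
p=ray(d,f([(222,267),(363,258)]),z);print('manual end',p,np.degrees(np.arctan2(*(p[1]-p[0])[[1,0]]))-90)
top=pickle.load(open('c0.pkl','rb'))['top'];print('top',frame(top,(372,222,408,258)))
E
```

```text
((array([ 0.4792, -0.215 ], dtype=float32), np.float32(0.0757), np.float32(0.0513), np.float32(169.8)), 884)
{'end': array([79.1917,  0.5551, -0.1949], dtype=float32), 'L': array([169.6043,   0.5737,  -0.2215], dtype=float32), 'R': array([168.9406,   0.586 ,  -0.1771], dtype=float32)}
toolx yaw 166.65035084482437
manual frame (array([ 0.4793, -0.2147]), np.float64(0.0734), np.float64(0.0503), np.float64(169.72))
manual end [[ 0.55414001 -0.2170364   0.215252  ]
 [ 0.56157019 -0.17291694  0.215252  ]] -9.55950309966056
top ((array([ 0.4823, -0.21  ], dtype=float32), np.float32(0.1029), np.float32(0.0822), np.float32(0.27)), 515)
```

In the tool's units: 0.109 m / 0.8 = 0.1363, 0.1 m / 0.8 = 0.125, -0.45 degrees / 180 = -0.0025.

Call:
jog_arm(
  offsets=[
    {"wz": -0.0025,"tx": 0.0188,"ty": -0.0063,"jaw": 0},
    {"wz": -0.0025,"tx": 0.0563,"ty": -0.0188,"jaw": 0},
    {"wz": -0.0025,"tx": 0.1,"ty": -0.035,"jaw": 0},
    {"wz": -0.0025,"tx": 0.125,"ty": -0.045,"tz": 0.0125,"jaw": 0},
    {"wz": -0.0025,"tx": 0.1363,"ty": -0.0488,"tz": 0.0375,"jaw": 0},
    {"wz": -0.0025,"tx": 0.1363,"ty": -0.0488,"tz": 0.075,"jaw": 0},
    {"wz": -0.0025,"tx": 0.1363,"ty": -0.0488,"tz": 0.1,"jaw": 0},
    {"wz": -0.0025,"tx": 0.1363,"ty": -0.0488,"tz": 0.115,"jaw": 0},
    {"wz": -0.0025,"tx": 0.1363,"ty": -0.0488,"tz": 0.125,"jaw": 0},
    {"wz": -0.0025,"tx": 0.1363,"ty": -0.0488,"tz": 0.125,"jaw": 0},
    {"wz": -0.0025,"tx": 0.1363,"ty": -0.0488,"tz": 0.125,"jaw": 0},
  ],
)

```text
t: 11.15
position: [0.4836, -0.2127, 0.1321]
tool_rot: [[-0.976, 0.22, 0.001], [0.22, 0.976, -0.0], [-0.001, -0.0, -1.0]]
force: [0.5, -0.5, -5.0]
width: 0.126
finger_force: 78.6
```

```bash
python3 - <<'E'
from workcell import arm
import cv2,pickle
import numpy as np
from m import *
s=arm.get_state();print(s['tool_rot'].round(4),s['position'],s['joint_pos'].round(1))
w={n:arm.capture(n) for n in('wrist','top','scene')};w['s']=s;pickle.dump(w,open('c5.pkl','wb'))
o=flange(w['wrist'],s['position'][2]-.0145);print({k:np.round(v,4) for k,v in o.items()})
p=proj(w['scene'],[.479,-.215,.05])[0];print(p)
u,v=p.astype(int)
cv2.imwrite('pics/w5.png',cv2.resize(w['scene']['image'][v-45:v+45,u-60:u+60],(800,600),interpolation=cv2.INTER_CUBIC))
E
```

```text
[[-9.755e-01  2.199e-01  1.000e-03]
 [ 2.199e-01  9.755e-01 -4.000e-04]
 [-1.100e-03 -2.000e-04 -1.000e+00]] [ 0.48362331 -0.21274053  0.13206769] [-23.7  13.9 -21.6  54.5   0.  -11. ]
{'end': array([79.9724,  0.4416, -0.2069], dtype=float32), 'L': array([169.9597,   0.4607,  -0.2328], dtype=float32), 'R': array([169.6093,   0.4733,  -0.1884], dtype=float32)}
[286.40401121 169.29902137]
```

View pics/w5.png

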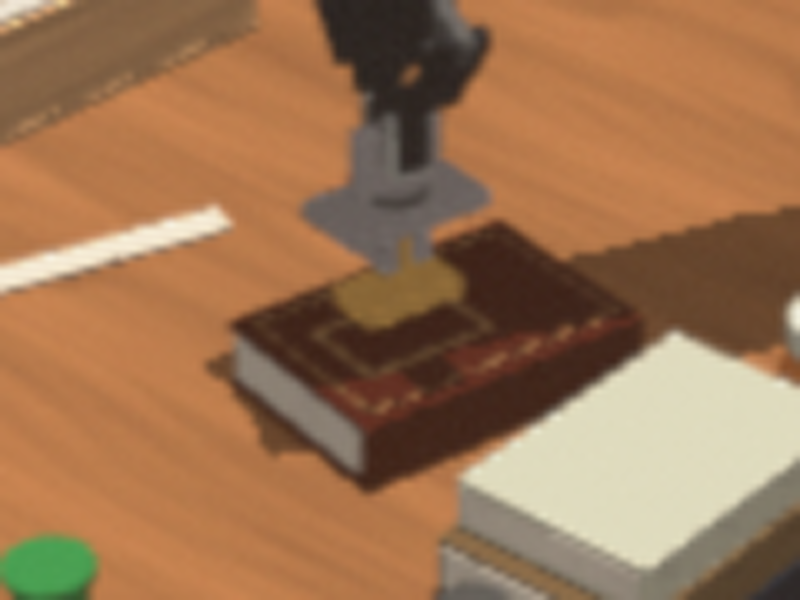

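The scene view shows the brass die hovering level above the frame, with the cover clear all round. Before lowering further I'll check its height: brass outline against the predicted die corners.

```bash
python3 - <<'E'
from m import *
D=pickle.load(open('c5.pkl','rb'));d=D['scene'];h=cv2.cvtColor(d['image'],cv2.COLOR_BGR2HSV)
p=proj(d,[.4810,-.2126,.0636])[0];u,v=p.astype(int);b=(u-14,v-9,u+14,v+11)
hh=h[b[1]:b[3],b[0]:b[2]].astype(int);m=((hh[...,0]>17)&(hh[...,0]<32)&(hh[...,1]>90)&(hh[...,2]>85)).astype(np.uint8)
print('\n'.join(''.join('.#'[x] for x in r) for r in m),b)
y=np.radians(-10.2);R=np.array([[np.cos(y),-np.sin(y)],[np.sin(y),np.cos(y)]])
c=R@[.5112,-.12455]
for z in(.0576,.0696):
    P=[np.r_[c+R@[a*.028,e*.016],z] for a,e in((1,1),(1,-1),(-1,-1),(-1,1))];print((proj(d,P)-[b[0],b[1]]).round(1).tolist())
E
```

```text
............................
............................
............................
............................
............................
............................
............................
..............#.............
..............###...#.......
...........#..#....#.#......
......#.##.#.......###......
........#.#...#.#...........
...........#...##...........
........#....##.............
........#...................
...........#................
............................
............................
............................
............................ (np.int64(272), np.int64(157), np.int64(300), np.int64(177))
[[10.2, 15.6], [4.5, 11.4], [18.4, 6.1], [24.1, 10.1]]
[[10.1, 12.4], [4.4, 8.3], [18.3, 3.0], [24.1, 7.0]]
```

From the enlarged view, the die's left and right extremes and lowest corner agree with the prediction to within a pixel (about 0.7 px at worst), so the height model holds. Now the final centring and descent.

In the tool's units: 0.014 m / 0.8 = 0.0175, -0.002 m / 0.8 = -0.0025.

Call:
jog_arm(
  offsets=[
    {"tx": 0.0018,"ty": -0.0025,"jaw": 0},
    {"tx": 0.0018,"ty": -0.0025,"tz": 0.0038,"jaw": 0},
    {"tx": 0.0018,"ty": -0.0025,"tz": 0.0075,"jaw": 0},
    {"tx": 0.0018,"ty": -0.0025,"tz": 0.0113,"jaw": 0},
    {"tx": 0.0018,"ty": -0.0025,"tz": 0.0138,"jaw": 0},
    {"tx": 0.0018,"ty": -0.0025,"tz": 0.0163,"jaw": 0},
    {"tx": 0.0018,"ty": -0.0025,"tz": 0.0175,"jaw": 0},
    {"tx": 0.0018,"ty": -0.0025,"tz": 0.0175,"jaw": 0},
    {"tx": 0.0018,"ty": -0.0025,"tz": 0.0175,"jaw": 0},
    {"tx": 0.0018,"ty": -0.0025,"tz": 0.0175,"jaw": 0},
  ],
)

```text
t: 12.3
position: [0.4812, -0.2145, 0.1174]
tool_rot: [[-0.975, 0.221, 0.0], [0.221, 0.975, -0.0], [-0.0, -0.0, -1.0]]
force: [0.4, -0.5, -5.6]
width: 0.126
finger_force: 78.7
```

```bash
python3 - <<'E'
from workcell import arm
from m import *
s=arm.get_state();print(s['tool_rot'].round(4),s['position'],s['joint_pos'].round(1))
w={n:arm.capture(n) for n in('wrist','scene')};w['s']=s;pickle.dump(w,open('c6.pkl','wb'))
o=flange(w['wrist'],s['position'][2]-.0145);print({k:np.round(v,4) for k,v in o.items()})
cv2.imwrite('pics/w6.png',cv2.resize(w['scene']['image'][124:214,226:346],(800,600),interpolation=cv2.INTER_CUBIC))
y=np.radians(-10.2);R=np.array([[np.cos(y),-np.sin(y)],[np.sin(y),np.cos(y)]])
un=R.T@np.array([o['end'][1:],o['L'][1:],o['R'][1:],[.4793,-.2148]]).T
print('centre u,n',un[0,0]+.04,(un[1,1]+un[1,2])/2,'frame',un[:,3])
E
```

```text
[[-9.754e-01  2.205e-01  2.000e-04]
 [ 2.205e-01  9.754e-01 -1.000e-04]
 [-2.000e-04 -0.000e+00 -1.000e+00]] [ 0.4812115  -0.21448765  0.11742561] [-24.   14.5 -22.9  52.6   0.  -11.3]
{'end': array([79.9559,  0.4393, -0.2081], dtype=float32), 'L': array([169.9119,   0.4583,  -0.2346], dtype=float32), 'R': array([169.5728,   0.4692,  -0.1898], dtype=float32)}
centre u,n 0.5092159096969446 -0.12670561155342838 frame [ 0.50976276 -0.1265285 ]
```

View pics/w6.png

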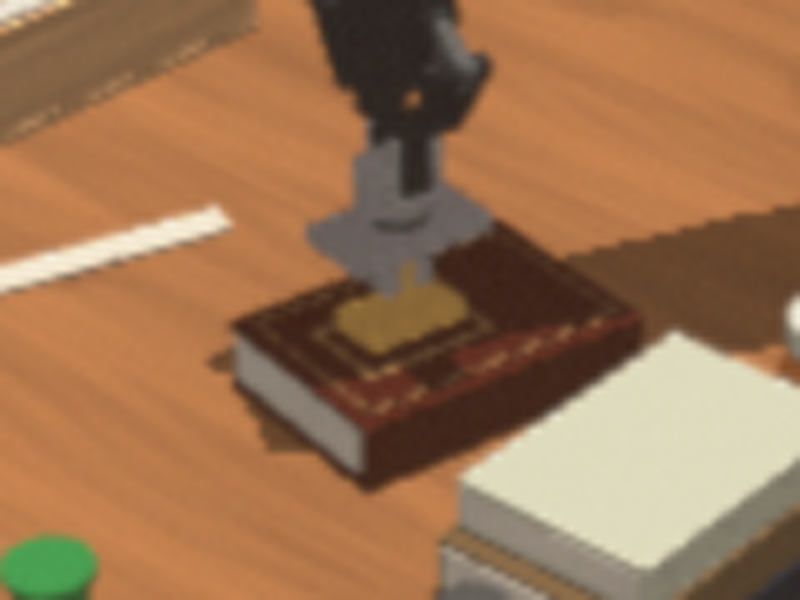

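The die sits inside the frame with its sides parallel to it. It is centred to about 0.5 mm, about 5 mm above the cover, and the force reading is still just the carried weight.

```bash
python3 -c "
from workcell import arm;print(arm.hand_in())"
```

```text
the job is handed in; nothing more can be done
None
```

I handed the job in at about 12 s, with the chuck turned tight (sleeve about 1.36 rad by my measurement) and still gripped. The stamp hovers level about 5 mm above the cover, within about 0.5 mm of the frame's centre and aligned with its long side; the judge's result was not shown.

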